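# Hang the dipping basket to dry and hold the air valve open

### The arm

A 6-joint arm with a two-finger parallel gripper is mounted at the origin on the work surface. World frame = base frame: x ahead of the robot, y to its left, z up, the work surface at z = 0. Lengths are in m, angles in rad, forces in N, time in s.
With the tool pointing down it reaches from about 0.375 to 0.975 m from the base axis. Payload 3.8 kg.
Tool frame: the origin (TCP) lies midway between the tips of the shut fingers; the grasp point (between the pads) lies 19 mm behind it (bot.grip_point_offset is the z of the grasp point in the tool frame, in m); z points along the fingers, y is the line along which they close (so a half turn about z gives the same grasp; the last joint's range is limited). The gripper opens to 85 mm and grips with 20 to 120 N. Pads are 22 mm wide; open, the fingers measure 114 mm over their backs; the gripper's body (76 mm by 85 mm) begins 54 mm behind the grasp point. The pads swing forward as they close: fully open they stand 13 mm farther back than shut.
Start: joints at [-1.313, 0.264, 1.604, -0, 1.274, -0.037], TCP at [0.196, -0.646, 0.231] pointing down, gripper open.
Joint ranges: [-2.63, 2.63], [-0.94, 2.18], [0.31, 2.57], [-1.31, 4.45], [0, 2.66], [-2.55, 2.55]. Speed limits (rad/s): [2.57, 2.57, 3.14, 3.14, 3.14, 3.14].

### API

Orientations are given as a rotation vector (axis times angle).
In Python, from workcell import sensors, optics, order, bot gives the robot as it stands.
- The arm moves only by the tool play_rows, never from a script. Its argument "commands" is a list of rows, each a list of 6 numbers: the shift along the tool's x, y, z in cm, then the turn, a rotation vector about the tool's x, y, z in rad. In form: [[dx, dy, dz, wx, wy, wz], ...]. A call has 1 to 5 rows; each row shifts and turns the commanded pose from where the row before left it, along the tool's axes as they then stand; what a row does not reach is not made up. A row lasts 1/12 s, in which the tool goes at most 41.7 mm and 7.16 degrees, less where a joint would pass 70% of its speed; a pose out of reach is approached as far as the arm can. A call with a gripper value outside its range is refused whole. "grip" is the closure, from 0 (fully open) to 1 (shut), set as the call begins (left out, the last holds). The fingers move at their own pace and stop on an object; "force" is the grip in N (left out, the last holds). Time passes only in rows, so rows that do not move let the fingers close. It gives the time, the measured TCP pose, the force, the opening and the grip force at its end, in the units of the state.
- sensors.read_state(): the state, without advancing time (a new reading comes with each control period).
- optics.read_camera(name): name is "side" or "top" or "wrist"; returns the picture (400x640x3 uint8, red, green, blue); there is no depth.
- optics.camera_info(name): a dict with "mtx" (3x3 intrinsics, pixels), "R" (3x3) and "t" (3): a world point X has camera coordinates R X + t. Camera axes: x right, y down, z forward; pixel columns grow to the right and rows downward; lengths in m; the calibration is good to about 2 mm. A picture is of the moment at which its call begins: read the wrist's pose just before it. camera_info takes no time and is no camera call; for the wrist camera it gives the pose at the moment of the call.
- order.finish_job(): hands the job in; it is judged then, once.
The state is a dict: "time": time; "q": joint angles; "joint_vel": joint speeds; "joint_torque": joint torques, N m; "tool_pos": TCP position; "tcp_rot": TCP orientation; "wrist_force": force on the tool from outside, world axes, zero at the start; "torque": the same for the moment, N m; "width": opening from 0.0 (shut) to 1.0 (fully open); "grip_force": force on a finger pad.
Only numpy, scipy, OpenCV 4.12 (cv2) and the standard library are available. Lean on these libraries where they do the work, as an engineer would, in place of code of your own. Each camera call takes 0.05 s, during which the arm holds its last target. There are 200 camera calls.

### The job

Hang the wire basket of brass fittings by its handle on the two-pronged hook in front of the air nozzle and let go of it. Then pull the air valve's spring-return handle out until its pointer is level with the brass marker on the rail, and keep holding it there: finish while still gripping the handle, since it springs shut if released. Leave the marker where it is set, and do not disturb the mug, jar, tape and screwdriver.

Things in the scene. Friction and masses are not known exactly. Their poses are not given: they have to be found in the camera images.
- basket_grip (a point): Centre of the black grip sleeve (12 mm square, 48 mm long) in the middle of the basket handle's top bar. The handle is a rigid upright wire arch: a level bar 6 mm thick along y, legs 61 mm either side, 115 mm above the basket's underside, 65 mm free below it. Site axes: x across the bar, y along it, z up. Either way round is alike.
- basket: Loose wire basket of brass fittings, about 0.35 kg, 80 mm (x) by 130 mm (y) by 45 mm high without its handle, upright on the bench at the start. Origin: centre of its underside, 115 mm below basket_grip, same axes.
- hook_seat (a point): Where the middle of the basket's bar comes to rest, 197 mm above the bench. Two parallel 8 mm steel prongs, 35 mm either side (y), point to -x, with free space between. Each has a flat seat 24 mm long below this point and an upturned tip 24 mm in front (-x), top 219 mm above the bench. The bar, along the point's y, comes in from -x above the tips and is lowered. z up.
- stand: Fixed drying stand; origin on the bench below hook_seat, same axes. Uprights of the prongs stand 85 mm behind (+x), 35 mm either side, 209 mm high, joined by a cross bar at 150 mm height; the prongs slope down from them to the seat. Nozzle between them, from 70 mm behind, 105 mm high.
- pull_grip (a point): Centre of the air valve's U-shaped pull handle: a level black sleeve 12 mm thick (x), 56 mm long (y), 14 mm high, 75 mm above the bench. Two 10 mm rods, 35 mm either side (y), run back (+x) into the housing. Axes: -x is the pulling direction, y along the bar, z up. Fingers fit from above, one in front of the bar and one behind.
- pull (a joint): How far the handle is pulled out, in m: 0 shut, stop at 0.08. A spring draws it back with about 4 N at 0, rising by 120 N/m to about 11 N at 0.06.
- valve: Fixed air valve; origin on the bench under the shut handle's centre, axes as pull_grip. Housing 100 mm wide (y), front face 57 mm behind (+x) the shut handle's centre, top 90 mm above the bench with a small cap to 100 mm. Rail for the marker along x, 66 mm to +y, top 63 mm high.
- pointer (a point): Tip of the thin steel pointer fixed to the handle, 69 mm to the +y side of the handle's centre and level with it in x, 75 mm above the bench. It moves with the handle above the rail.
- mark (a point): The upright fin, 4 mm thick, of the brass marker on the rail's outer side, 78 mm to the +y side of the handle's line; this point 75 mm high, fin top 89 mm. Axes as the valve's. The pointer is at the mark when both have the same x in the valve's frame.
- marker (a joint): Where the marker is set, in m: the value of pull at which the pointer is exactly level with the mark (0.02 to 0.07). Friction holds it; not to be moved.
- mug: White mug, 76 mm wide, 90 mm high, origin under its centre; leave alone.
- jar: Green glass jar, 60 mm wide, 75 mm high, origin under its centre; leave alone.
- tape: Roll of tape lying flat, 90 mm across, 30 mm high, origin under its centre; leave alone.
- driver: Screwdriver with a wooden handle lying on the bench along its x; leave alone.

How it is judged:
On the way, in this order (a step that is already met when the one before it is completed fails the run):
1. the basket hangs by its handle on the hook, released, and the valve is still shut (x of basket_grip in the frame of hook_seat between -0.018 and 0.018 m and y of basket_grip in the frame of hook_seat between -0.03 and 0.03 m and z of basket_grip in the frame of hook_seat between -0.008 and 0.01 m and angle between basket_grip's own z axis and vertical below 0.25 rad and contact force between basket and stand above 1.2 N and contact force between basket and the arm below 0.2 N and contact force between basket and the fingers below 0.2 N and linear speed of basket below 0.05 m/s and value of joint pull below 0.01 m), for 0.2 s.
2. the handle is held out with the pointer at the mark (x of pointer in the frame of mark between -0.004 and 0.004 m and contact force between the fingers and pull above 2 N and velocity of joint pull between -0.01 and 0.01 m/s), for 0.2 s.
At the end, for the whole second after the job is handed in: The basket's bar rests in the seat of both prongs (within 18 mm along and 30 mm across the hook, 10 mm in height), upright within 0.25 rad, still, carried by the stand and untouched by the robot; the fingers hold the handle (over 2 N) at rest with the pointer within 4 mm of the mark (all of step 2 and x of basket_grip in the frame of hook_seat between -0.018 and 0.018 m and y of basket_grip in the frame of hook_seat between -0.03 and 0.03 m and z of basket_grip in the frame of hook_seat between -0.008 and 0.01 m and angle between basket_grip's own z axis and vertical below 0.25 rad and contact force between basket and stand above 1.2 N and contact force between basket and the arm below 0.2 N and contact force between basket and the fingers below 0.2 N and linear speed of basket below 0.05 m/s); the arm keeps its last pose, push and grip.
It fails at once if the marker is shifted by more than 4 mm (distance of mark from where it was at the start of the episode above 0.004 m).
It fails at once if a bystander is moved by more than 30 mm (distance of any of mug, jar, tape, driver from where it was at the start of the episode above 0.03 m).
It also fails if it takes over 54 s, if anything falls off the work surface, if the arm or the gripper's body presses on something with over 40 N, if the wrist force passes 120 N, or if a joint passes its speed limit or range.

## Working session

There is one attempt and no reset: what is moved stays moved. The work goes in short steps, Python scripts to look and compute and a tool call to move; the robot and the scene stay as the last step left them, time stands still between calls to the robot, and variables do not carry over. Pictures are saved under pics/ and viewed, at most 10 in all, crops included, and the job is handed in when it is done.

Besides the shell and the picture viewer there is one more tool, called after "Request:" as name(argument=value, ...) on one line, values as JSON. play_rows: Moves the arm, as the interface text tells. Its arguments: {"type":"object","properties":{"commands":{"type":"array","items":{"type":"array","items":{"type":"number"}}},"grip":{"type":"number"},"force":{"type":"number"}},"required":["commands"]}

```bash
mkdir -p pics; cat > h.py <<'E'
import numpy as np, cv2
from workcell import sensors, optics, order, bot
from scipy.spatial.transform import Rotation as Ro
def ray(c,u,v):
    K,R,t=[np.array(c[k],float) for k in('mtx','R','t')]
    return -R.T@t, R.T@np.linalg.inv(K)@np.array([u,v,1.])
def onz(c,u,v,z):
    o,d=ray(c,u,v); return o+d*(z-o[2])/d[2]
def proj(c,X):
    p=np.array(c['mtx'])@(np.array(c['R'])@np.array(X)+np.array(c['t'])); return p[:2]/p[2]
def two(c1,p1,c2,p2):
    A=[];b=[]
    for c,p in((c1,p1),(c2,p2)):
        o,d=ray(c,*p); d=d/np.linalg.norm(d); M=np.eye(3)-np.outer(d,d); A.append(M); b.append(M@o)
    return np.linalg.lstsq(np.vstack(A),np.hstack(b),rcond=None)[0]
def snap(n,f):
    c=optics.camera_info(n); im=optics.read_camera(n); cv2.imwrite('pics/'+f,im[:,:,::-1]); return c,im
def delta(pos,rot):
    """cm shift and turn in the tool axes from present pose to the target"""
    s=sensors.read_state(); R=Ro.from_rotvec(s['tcp_rot'])
    return (R.inv().apply(np.array(pos)-s['tool_pos'])*100).round(2),(R.inv()*rot).as_rotvec().round(3)
E
python3 - <<'E'
from h import *
for n in('top','side'):
    c,im=snap(n,n+'0.png'); print(n,np.round(c['R'],3).tolist(),np.round(c['t'],3),np.round(ray(c,320,200)[0],2))
s=sensors.read_state(); print(s); print(Ro.from_rotvec(s['tcp_rot']).as_matrix().round(2)); print(bot.grip_point_offset)
E
```

```text
top [[-0.019, -1.0, 0.012], [-0.987, 0.017, -0.159], [0.159, -0.015, -0.987]] [0.041 0.553 1.461] [0.32 0.05 1.53]
side [[-0.986, -0.169, -0.003], [-0.115, 0.683, -0.721], [0.124, -0.711, -0.692]] [0.541 0.134 1.416] [0.37 1.01 1.08]
{'time': 0.1, 'q': array([-1.31290267e+00,  2.64699596e-01,  1.60528597e+00, -8.14265421e-06,
        1.27373164e+00, -3.68756355e-02]), 'joint_vel': array([-7.07101701e-05, -2.45652760e-03, -3.82176866e-03, -1.02875543e-03,
       -1.11271707e-03,  7.38702688e-04]), 'joint_torque': array([-4.71125386e-04, -5.16709936e+01, -3.68590021e+01, -9.69471262e-05,
        6.35670352e-03,  6.95556849e-06]), 'tool_pos': array([ 0.19593428, -0.64521034,  0.23004567]), 'tcp_rot': array([-3.10544475e+00, -4.61041778e-01,  3.79940472e-04]), 'wrist_force': array([ 0.01404557, -0.13055903, -0.25441343]), 'torque': array([-0.00675208, -0.02180504,  0.02908904]), 'grip_force': 0.0, 'width': 1.0011358798073697}
[[ 0.96  0.29 -0.  ]
 [ 0.29 -0.96  0.  ]
 [ 0.   -0.   -1.  ]]
-0.0187
```

View pics/top0.png

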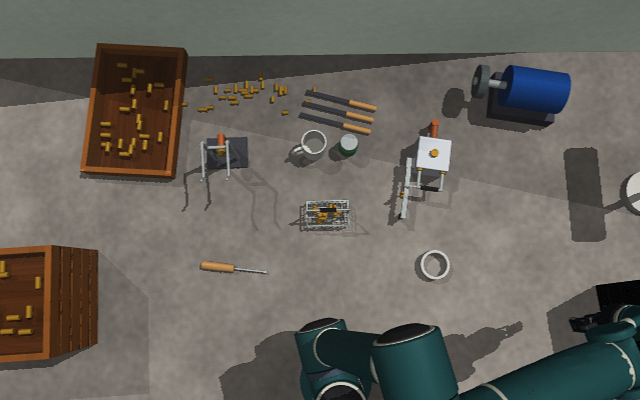

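View pics/side0.png

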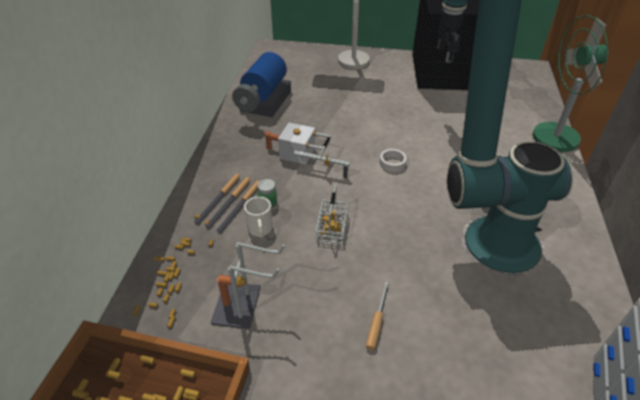

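The top view shows the basket at about (327,213), the hook prong tips near (204,178) and (228,178), and the valve at (433,155) with its handle around (430,188) and its rail at about x=405. I'll enlarge both views to get exact pixels.

```bash
python3 - <<'E'
import cv2,numpy as np
a=cv2.imread('pics/top0.png')
f=lambda x0,y0,w,h,k:cv2.resize(a[y0:y0+h,x0:x0+w],None,fx=k,fy=k,interpolation=cv2.INTER_CUBIC)
A=f(180,120,100,100,4); B=f(280,180,100,100,4)[:, :]; 
C=f(380,120,100,100,4)
b=cv2.imread('pics/side0.png'); a=b
D=np.hstack([f(205,225,100,50,4),f(280,115,100,50,4)])
cv2.imwrite('pics/c1.png',np.vstack([np.hstack([cv2.resize(A,(400,400)),C]),D]))
E
python3 - <<'E'
import sys;sys.path.insert(0,'.')
from h import *
c=optics.camera_info('top'); 
for p,z in(((327,213),.115),((204,178),.219),((228,178),.219),((433,153),.1),((430,188),.08)): print(p,onz(c,*p,z).round(3))
E
```

```text
(327, 213) [0.487 0.018 0.115]
(204, 178) [0.576 0.354 0.219]
(228, 178) [0.575 0.289 0.219]
(433, 153) [ 0.665 -0.305  0.1  ]
(430, 188) [ 0.562 -0.295  0.08 ]
```

View pics/c1.png

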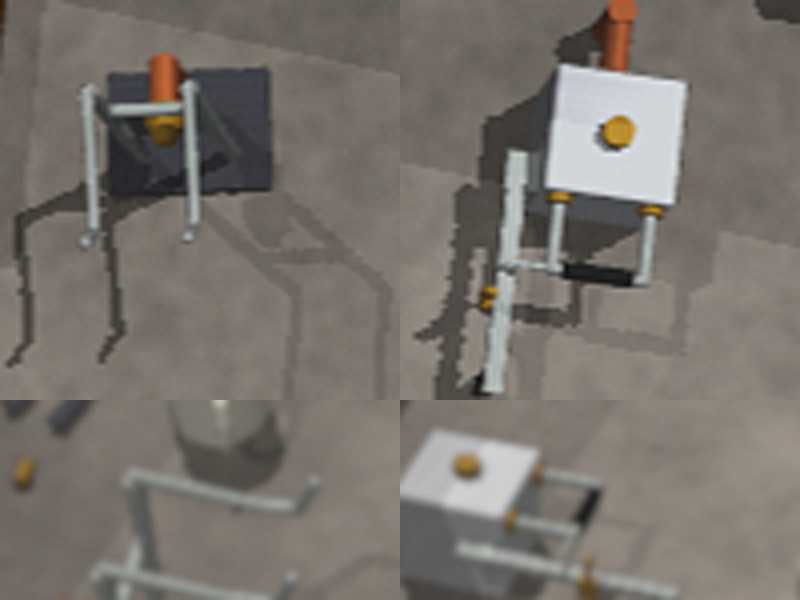

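```bash
python3 - <<'E'
from h import *
c=optics.camera_info('top'); s=optics.camera_info('side')
t=lambda u,v,ox:(ox+u/4,120+v/4)
T1=onz(c,*t(86,240,180),.219)[:2];T2=onz(c,*t(188,235,180),.219)[:2]
U1=onz(c,*t(88,88,180),.209)[:2];U2=onz(c,*t(190,86,180),.209)[:2]
print('tips',T1,T2,'up',U1,U2,'mid',(T1+T2)/2,(U1+U2)/2)
d=(U1+U2-T1-T2)/2; print('stand yaw',np.arctan2(d[1],d[0]),np.linalg.norm(d)); e=T1-T2; print(np.arctan2(-e[0],e[1]),np.linalg.norm(e))
S1=onz(c,*t(163,268,380),.082)[:2];S2=onz(c,*t(236,277,380),.082)[:2];e=S1-S2
print('handle',(S1+S2)/2,np.arctan2(-e[0],e[1]),np.linalg.norm(e))
print('cap',onz(c,*t(219,131,380),.1)); print('mark',onz(c,*t(88,296,380),.089))
E
```

```text
tips [0.57082109 0.36078099] [0.57314655 0.29156865] up [0.68023437 0.36391965] [0.68057101 0.29326743] mid [0.57198382 0.32617482] [0.68040269 0.32859354]
stand yaw 0.022305312591736074 0.10844584653425784
0.03358619807595077 0.06925138810792288
handle [ 0.56127323 -0.29428041] -0.1414201668334731 0.055372519200630556
cap [ 0.66611025 -0.31053653  0.1       ]
mark [ 0.54364244 -0.20797013  0.089     ]
```

Request:
play_rows(commands=[[0, 0, -2, 0, 0, -0.124], [0, 0, -2, 0, 0, -0.124], [0, 0, -2, 0, 0, -0.124], [0, 0, -2, 0, 0, -0.124], [0, 0, -2, 0, 0, -0.124]], grip=0)

```text
time: 0.52
tool_pos: [0.196, -0.6455, 0.3314]
tcp_rot: [-2.813, -1.395, -0.0]
wrist_force: [0.0, 0.1, -0.0]
width: 1.0
grip_force: 0.0
```

Request:
play_rows(commands=[[0, 0, 0, 0, 0, -0.124], [0, 0, 0, 0, 0, -0.124], [0, 0, 0, 0, 0, -0.124], [0, 0, 0, 0, 0, -0.124], [0, 0, 0, 0, 0, -0.124]])

```text
time: 0.93
tool_pos: [0.196, -0.6456, 0.3305]
tcp_rot: [-2.254, -2.187, -0.001]
wrist_force: [-0.0, 0.8, -0.8]
width: 1.002
grip_force: 0.0
```

```bash
python3 - <<'E'
from h import *
s=sensors.read_state(); c=optics.camera_info('wrist'); R=Ro.from_rotvec(s['tcp_rot'])
print(s['tool_pos'],R.as_matrix().round(2)); cp=ray(c,320,200)
print('cam in tool',R.inv().apply(cp[0]-s['tool_pos']),R.inv().apply(np.array(c['R'])[2]),c['mtx'])
E
```

```text
[ 0.19603626 -0.64556302  0.33053197] [[ 0.03  1.   -0.  ]
 [ 1.   -0.03  0.  ]
 [ 0.   -0.   -1.  ]]
cam in tool [ 8.31322728e-02  7.78768779e-05 -1.42617540e-01] [-3.19980380e-01 -2.23631421e-04  9.47424143e-01] [[338.26906069   0.         316.04560501]
 [  0.         338.26906069 198.27141624]
 [  0.           0.           1.        ]]
```

Basket next. I'm moving above it.

Request:
play_rows(commands=[[3.8, 1.6, 0, 0, 0, -0.007], [3.8, 1.6, 0, 0, 0, -0.007], [3.8, 1.6, 0, 0, 0, -0.007], [3.8, 1.6, 0, 0, 0, -0.007], [3.8, 1.6, 0, 0, 0, 0]])

```text
time: 1.35
tool_pos: [0.2805, -0.4557, 0.3304]
tcp_rot: [-2.23, -2.211, -0.001]
wrist_force: [1.1, 0.5, 1.1]
width: 0.999
grip_force: 0.0
```

Request:
play_rows(commands=[[3.8, 1.6, 0, 0, 0, 0], [3.8, 1.6, 0, 0, 0, 0], [3.8, 1.6, 0, 0, 0, 0], [3.8, 1.6, 0, 0, 0, 0], [3.8, 1.6, 0, 0, 0, 0]])

```text
time: 1.77
tool_pos: [0.3618, -0.2663, 0.3309]
tcp_rot: [-2.231, -2.212, -0.0]
wrist_force: [1.6, -0.2, 0.1]
width: 1.004
grip_force: 0.0
```

Request:
play_rows(commands=[[3.8, 1.6, 0, 0, 0, 0], [3.8, 1.6, 0, 0, 0, 0], [3.8, 1.6, 0, 0, 0, 0], [3.8, 1.6, 0, 0, 0, 0], [3.8, 1.6, 0, 0, 0, 0]])

```text
time: 2.18
tool_pos: [0.4433, -0.0769, 0.3311]
tcp_rot: [2.23, 2.212, -0.0]
wrist_force: [0.7, 0.3, 0.3]
width: 1.004
grip_force: 0.0
```

Request:
play_rows(commands=[[3.8, 1.5, 0, 0, 0, 0], [3.8, 1.5, 0, 0, 0, 0], [0, 0, 0, 0, 0, 0], [0, 0, 0, 0, 0, 0]])

```text
time: 2.52
tool_pos: [0.4739, -0.0012, 0.3306]
tcp_rot: [-2.224, -2.217, 0.002]
wrist_force: [-0.6, -0.0, -0.7]
width: 1.001
grip_force: 0.0
```

```bash
python3 - <<'E'
from h import *
c,im=snap('wrist','w1.png'); s=sensors.read_state(); print(s['tool_pos'],s['tcp_rot'])
np.savez('w1.npz',**{k:c[k] for k in('mtx','R','t')}); print(proj(c,[.487,.018,.115]),proj(c,[.596,.327,.2]))
E
```

```text
[ 0.473611   -0.00260629  0.33066441] [-2.22689633 -2.2151137   0.00232385]
[328.58063735 147.43401206] [ 543.79398545 -402.51153418]
```

View pics/w1.png

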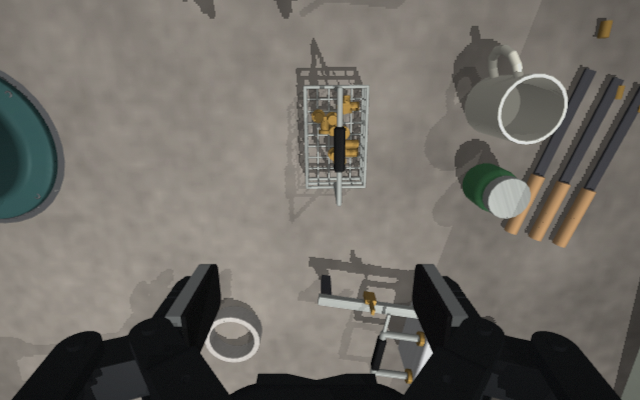

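The wrist view shows the grip sleeve from (340,127) to (339.5,171) on a bar running nearly along y. The valve, rail and brass marker (370,300) are at the bottom.

```bash
python3 - <<'E'
from h import *
c=dict(np.load('w1.npz'))
a=onz(c,340,127,.118);b=onz(c,339.5,171,.118);e=onz(c,340.5,88,.118)-onz(c,339,204,.118)
print(a,b,(a+b)/2,np.linalg.norm(a-b),'yaw',np.arctan2(-e[0],e[1]),np.linalg.norm(e))
g=(a+b)/2; g[2]=.115-.0187
y=np.arctan2(-e[0],e[1])
R=Ro.from_matrix([[0,1,0],[1,0,0],[0,0,-1.]])
print(delta(g,Ro.from_euler('z',y)*R))
E
```

```text
[0.49852092 0.03974088 0.118     ] [ 0.49890054 -0.00703621  0.118     ] [0.49871073 0.01635233 0.118     ] 0.04677863265628169 yaw 0.006520927091381255 0.12294103859412356
(array([ 1.92,  2.53, 23.43]), array([-0.001,  0.001, -0.012]))
```

Request:
play_rows(commands=[[0.95, 1.25, 3.9, 0, 0, -0.006], [0.95, 1.25, 3.9, 0, 0, -0.006], [0, 0, 3.9, 0, 0, 0], [0, 0, 3.9, 0, 0, 0], [0, 0, 3.9, 0, 0, 0]])

```text
time: 2.98
tool_pos: [0.4983, 0.0135, 0.1354]
tcp_rot: [2.219, 2.223, -0.0]
wrist_force: [-0.0, 0.5, -0.9]
width: 0.997
grip_force: 0.0
```

Request:
play_rows(commands=[[0, 0, 2, 0, 0, 0], [0, 0, 1.9, 0, 0, 0], [0, 0, 0, 0, 0, 0], [0, 0, 0, 0, 0, 0]])

```text
time: 3.32
tool_pos: [0.4974, 0.0139, 0.097]
tcp_rot: [-2.218, -2.222, 0.004]
wrist_force: [0.1, 0.2, -0.3]
width: 0.999
grip_force: 0.0
```

Request:
play_rows(commands=[[0, 0, 0, 0, 0, 0], [0, 0, 0, 0, 0, 0], [0, 0, 0, 0, 0, 0], [0, 0, 0, 0, 0, 0], [0, 0, 0, 0, 0, 0]], grip=1, force=60)

```text
time: 3.73
tool_pos: [0.4995, 0.0155, 0.099]
tcp_rot: [2.216, 2.225, 0.002]
wrist_force: [0.5, -0.8, 0.6]
width: 0.299
grip_force: 0.0
```

Request:
play_rows(commands=[[0, 0, 0, 0, 0, 0], [0, 0, 0, 0, 0, 0], [0, 0, 0, 0, 0, 0], [0, 0, 0, 0, 0, 0], [0, 0, 0, 0, 0, 0]])

```text
time: 4.15
tool_pos: [0.4987, 0.0156, 0.0986]
tcp_rot: [-2.217, -2.226, 0.0]
wrist_force: [-3.3, 0.6, 5.5]
width: 0.125
grip_force: 59.4
```

Request:
play_rows(commands=[[0, 0, -1, 0, 0, 0], [0, 0, -3, 0, 0, 0], [0, 0, -4, 0, 0, 0], [0, 0, -4, 0, 0, 0], [0, 0, -4, 0, 0, 0]])

```text
time: 4.57
tool_pos: [0.4977, 0.0156, 0.2589]
tcp_rot: [-2.216, -2.225, 0.002]
wrist_force: [1.0, -0.2, -2.9]
width: 0.131
grip_force: 59.0
```

Request:
play_rows(commands=[[3, 0, -1, 0, 0, 0], [3, 0, -1, 0, 0, 0], [3, 0, 0, 0, 0, 0], [3, 0, 0, 0, 0, 0], [3, 0, 0, 0, 0, 0]])

```text
time: 4.98
tool_pos: [0.4977, 0.1667, 0.2781]
tcp_rot: [2.217, 2.226, 0.0]
wrist_force: [-0.2, -0.0, -3.0]
width: 0.131
grip_force: 58.9
```

Request:
play_rows(commands=[[2, 0, 0, 0, 0, 0], [1, 0, 0, 0, 0, 0], [0, 0, 0, 0, 0, 0], [0, 0, 0, 0, 0, 0], [0, 0, 0, 0, 0, 0]])

```text
time: 5.4
tool_pos: [0.4979, 0.1943, 0.2777]
tcp_rot: [2.217, 2.225, -0.002]
wrist_force: [-0.6, -0.5, -3.0]
width: 0.124
grip_force: 58.9
```

```bash
python3 - <<'E'
from h import *
c,im=snap('wrist','w2.png'); s=sensors.read_state(); print(s['tool_pos'],s['tcp_rot'],s['wrist_force'],s['width'])
np.savez('w2.npz',**{k:c[k] for k in('mtx','R','t')}); print(proj(c,[.596,.327,.197]))
E
```

```text
[0.49804701 0.19416206 0.27776796] [ 2.21799868e+00  2.22436633e+00 -1.45566625e-03] [ 0.32974741 -0.51550576 -3.77248348] 0.12348575005388526
[486.49244786  -6.04932629]
```

View pics/w2.png

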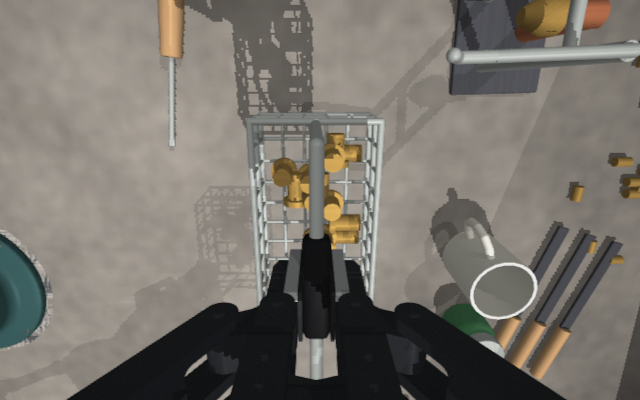

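The basket is gripped centrally and hangs level. The near prong's tip is at (455,56), running back to about (630,50). The estimate can be checked against those.

```bash
python3 - <<'E'
from h import *
c=dict(np.load('w2.npz'))
t=onz(c,455,56,.216);u=onz(c,630,50,.206);print(t,u,np.arctan2(*(u-t)[[1,0]]),np.linalg.norm(u-t))
y=.028; ex=np.array([np.cos(y),np.sin(y),0]);ey=np.array([-ex[1],ex[0],0])
print('seat from tip',t+.024*ex+.035*ey)
E
```

```text
[0.57509584 0.29242933 0.216     ] [0.68019972 0.29672139 0.206     ] 0.040813724775216 0.10566573261495883
seat from tip [0.59810656 0.32808752 0.216     ]
```

Request:
play_rows(commands=[[3, 0, 1, 0, 0, -0.01], [3, 0, 1, 0, 0, -0.01], [3, 0, 1, 0, 0, -0.01], [3, 0.1, 1, 0, 0, 0], [1.4, 0.3, 1.8, 0, 0, 0]])

```text
time: 5.87
tool_pos: [0.5005, 0.3321, 0.2216]
tcp_rot: [-2.184, -2.258, -0.008]
wrist_force: [0.3, -0.2, -3.2]
width: 0.125
grip_force: 58.9
```

Request:
play_rows(commands=[[0, 0, 0, 0, 0, 0], [0, 0, 0, 0, 0, 0], [0, 0, 0, 0, 0, 0]])

```text
time: 6.12
tool_pos: [0.4997, 0.3282, 0.2201]
tcp_rot: [2.184, 2.257, -0.001]
wrist_force: [0.4, -0.1, -3.4]
width: 0.128
grip_force: 58.9
```

```bash
python3 - <<'E'
from h import *
R=Ro.from_matrix([[0,1,0],[1,0,0],[0,0,-1.]])
print(sensors.read_state()['tool_pos'],delta([.597,.3275,.2205],Ro.from_euler('z',.035)*R))
E
```

```text
[0.49968833 0.32822391 0.22010471] (array([-0.39,  9.72, -0.04]), array([-0.   ,  0.001, -0.002]))
```

Request:
play_rows(commands=[[-0.1, 2.5, 0, 0, 0, 0], [-0.1, 2.5, 0, 0, 0, 0], [-0.1, 2.5, 0, 0, 0, 0], [-0.1, 2.2, 0, 0, 0, 0], [0, 0, 0, 0, 0, 0]])

```text
time: 6.53
tool_pos: [0.6016, 0.3268, 0.2218]
tcp_rot: [2.185, 2.252, 0.007]
wrist_force: [-0.9, -0.9, -3.2]
width: 0.124
grip_force: 59.0
```

Request:
play_rows(commands=[[0, 0, 0, 0, 0, 0], [0, 0, 0, 0, 0, 0]])

```text
time: 6.7
tool_pos: [0.5966, 0.3277, 0.2208]
tcp_rot: [-2.185, -2.257, -0.0]
wrist_force: [0.2, 0.3, -2.9]
width: 0.127
grip_force: 59.0
```

```bash
python3 - <<'E'
from h import *
c,im=snap('wrist','w3.png'); c2,b=snap('side','s3.png'); print(sensors.read_state()['tool_pos'])
cv2.imwrite('pics/c3.png',np.hstack([cv2.resize(im,(480,300)),cv2.resize(b[190:340,180:340],(320,300))])[:,:,::-1])
E
```

```text
[0.59585459 0.32827392 0.22055128]
```

View pics/c3.png

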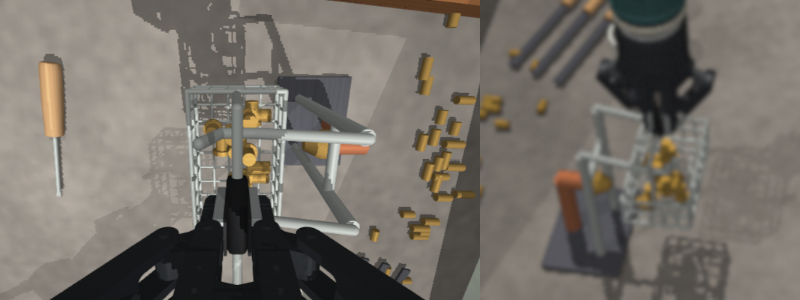

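The bar is over both prongs: the far prong's tip is at (200,140), left of the bar at (238,130). Lowering.

Request:
play_rows(commands=[[0, 0, 1, 0, 0, 0], [0, 0, 1, 0, 0, 0], [0, 0, 1, 0, 0, 0], [0, 0, 0.6, 0, 0, 0], [0, 0, 0, 0, 0, 0]])

```text
time: 7.22
tool_pos: [0.5948, 0.3284, 0.1811]
tcp_rot: [-2.182, -2.258, 0.006]
wrist_force: [0.2, -0.6, -2.8]
width: 0.126
grip_force: 59.1
```

Request:
play_rows(commands=[[0, 0, 0.2, 0, 0, 0], [0, 0, 0.2, 0, 0, 0], [0, 0, 0, 0, 0, 0], [0, 0, 0, 0, 0, 0]])

```text
time: 7.55
tool_pos: [0.5966, 0.3291, 0.1806]
tcp_rot: [2.183, 2.259, 0.001]
wrist_force: [-0.7, -0.4, -2.4]
width: 0.13
grip_force: 59.3
```

Request:
play_rows(commands=[[0, 0, 0.15, 0, 0, 0], [0, 0, 0.15, 0, 0, 0], [0, 0, 0, 0, 0, 0], [0, 0, 0, 0, 0, 0]])

```text
time: 7.88
tool_pos: [0.5968, 0.3291, 0.18]
tcp_rot: [2.183, 2.258, 0.003]
wrist_force: [-5.3, -2.3, 7.7]
width: 0.126
grip_force: 60.6
```

The bar is seated, with the stand carrying the load. Releasing, then going up.

Request:
play_rows(commands=[[0, 0, 0, 0, 0, 0], [0, 0, 0, 0, 0, 0], [0, 0, 0, 0, 0, 0], [0, 0, 0, 0, 0, 0], [0, 0, 0, 0, 0, 0]], grip=0)

```text
time: 8.3
tool_pos: [0.5964, 0.3288, 0.1767]
tcp_rot: [-2.183, -2.259, 0.0]
wrist_force: [-1.1, -0.1, -0.7]
width: 0.825
grip_force: 0.0
```

Request:
play_rows(commands=[[0, 0, 0, 0, 0, 0], [0, 0, 0, 0, 0, 0], [0, 0, 0, 0, 0, 0]])

```text
time: 8.55
tool_pos: [0.5964, 0.3289, 0.1768]
tcp_rot: [-2.183, -2.259, 0.0]
wrist_force: [-0.1, 0.4, -0.4]
width: 1.0
grip_force: 0.0
```

Request:
play_rows(commands=[[0, 0, -2, 0, 0, 0], [0, 0, -3, 0, 0, 0], [0, 0, -4, 0, 0, 0], [0, 0, -4, 0, 0, 0], [0, 0, 0, 0, 0, 0]])

```text
time: 8.97
tool_pos: [0.6002, 0.3308, 0.3184]
tcp_rot: [2.179, 2.255, 0.024]
wrist_force: [0.7, 0.5, 2.4]
width: 1.0
grip_force: 0.0
```

Request:
play_rows(commands=[[0, 0, 0, 0, 0, 0], [0, 0, 0, 0, 0, 0], [0, 0, 0, 0, 0, 0]])

```text
time: 9.22
tool_pos: [0.5956, 0.3285, 0.305]
tcp_rot: [-2.183, -2.258, 0.004]
wrist_force: [-0.8, -0.6, -1.1]
width: 1.0
grip_force: 0.0
```

```bash
python3 - <<'E'
from h import *
c,im=snap('wrist','w4.png'); c2,b=snap('side','s4.png'); print(sensors.read_state()['tool_pos'])
cv2.imwrite('pics/c4.png',np.hstack([cv2.resize(im,(480,300)),cv2.resize(b[190:340,180:340],(320,300))])[:,:,::-1])
E
```

```text
[0.59543939 0.3283855  0.30442049]
```

View pics/c4.png

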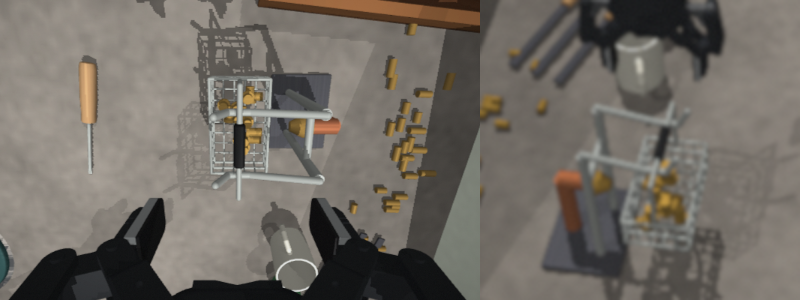

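The basket hangs level in both prong seats, released. On to the valve.

Request:
play_rows(commands=[[-4, -0.5, -0.5, 0, 0, 0], [-4, -0.5, -0.5, 0, 0, 0], [-4, -0.5, -0.5, 0, 0, 0], [-4, -0.5, 0, 0, 0, 0], [-4, -0.5, 0, 0, 0, 0]])

```text
time: 9.73
tool_pos: [0.5773, 0.1265, 0.3208]
tcp_rot: [-2.182, -2.259, 0.002]
wrist_force: [0.5, -0.6, 0.1]
width: 1.001
grip_force: 0.0
```

Request:
play_rows(commands=[[-4, -0.5, 0, 0, 0, 0], [-4, -0.5, 0, 0, 0, 0], [-4, -0.5, 0, 0, 0, 0], [-4, -0.5, 0, 0, 0, 0], [-4, -0.5, 0, 0, 0, 0]])

```text
time: 10.15
tool_pos: [0.5588, -0.0743, 0.3205]
tcp_rot: [-2.182, -2.258, 0.002]
wrist_force: [1.1, 1.3, -0.5]
width: 1.0
grip_force: 0.0
```

Request:
play_rows(commands=[[-4, 0, 0, 0, 0, 0.045], [-4, 0, 0, 0, 0, 0.045], [-4, 0, 0, 0, 0, 0.045], [-4, 0, 0, 0, 0, 0.045], [-4, 0, 0, 0, 0, 0]])

```text
time: 10.57
tool_pos: [0.548, -0.2735, 0.3202]
tcp_rot: [-2.378, -2.05, 0.001]
wrist_force: [0.4, 0.4, 0.4]
width: 0.999
grip_force: 0.0
```

Request:
play_rows(commands=[[-2, 0, 0, 0, 0, 0], [0, 0, 0, 0, 0, 0], [0, 0, 0, 0, 0, 0], [0, 0, 0, 0, 0, 0]])

```text
time: 10.9
tool_pos: [0.5456, -0.2909, 0.3207]
tcp_rot: [-2.376, -2.052, 0.0]
wrist_force: [0.4, -0.0, -0.6]
width: 1.002
grip_force: 0.0
```

```bash
python3 - <<'E'
from h import *
c,im=snap('wrist','w5.png'); s=sensors.read_state(); print(s['tool_pos'],s['tcp_rot'])
np.savez('w5.npz',**{k:c[k] for k in('mtx','R','t')}); print(proj(c,[.561,-.294,.082]))
E
```

```text
[ 0.5458946  -0.29043588  0.32116128] [-2.37536573e+00 -2.05338385e+00 -6.56354916e-05]
[330.15306083 161.5878671 ]
```

View pics/w5.png

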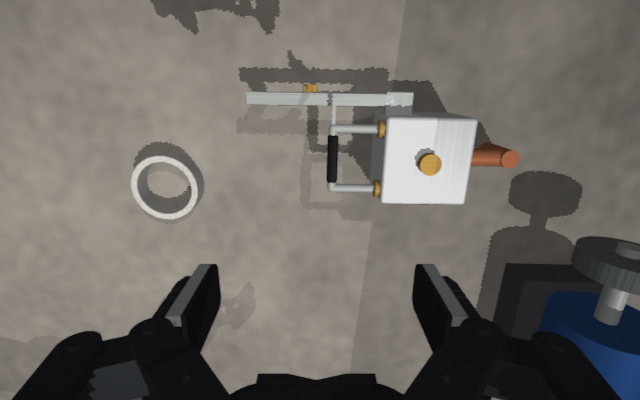

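The sleeve is at column 332.5, rows 136–183. The brass marker is near (311,88), with the housing to the right. I'll half-close the fingers so they clear the housing, then go down.

```bash
python3 - <<'E'
from h import *
c=dict(np.load('w5.npz'))
a=onz(c,333,136,.082);b=onz(c,332.5,183,.082);e=a-b
y=np.arctan2(-e[0],e[1]); g=(a+b)/2
f=onz(c,387,118,.09)-onz(c,382,203,.09); yf=np.arctan2(-f[0],f[1])
print(g,np.linalg.norm(e),y,'face yaw',yf,'mark',onz(c,311,88,.085))
R=Ro.from_matrix([[0,1,0],[1,0,0],[0,0,-1.]])
g[2]=.0565
print(delta(g,Ro.from_euler('z',-.145)*R))
im=cv2.imread('pics/w5.png')[80:97,298:325]; h=cv2.cvtColor(im,cv2.COLOR_BGR2HSV)
m=(h[...,1]>130)&(h[...,2]>60)
for r in range(17): print(80+r,''.join('#' if x else '.' for x in m[r]), h[r,::3,2])
E
```

```text
[ 0.56417937 -0.29262793  0.082     ] 0.05471967554317385 -0.14098899552643404 face yaw -0.13963930167538346 mark [ 0.55138244 -0.21137951  0.085     ]
(array([2.000e-02, 1.870e+00, 2.646e+01]), array([-0.001, -0.001, -0.   ]))
80 ........................... [92 91 90 89 89 90 90 91 92]
81 ........................... [100  92  91  90  90  89  90  91  92]
82 ........................... [128  92 107 106  89  89 106 106  92]
83 ........................... [149 109 141 142 106  90 139 145 107]
84 ........................... [148 149 113 127 151 118 131 146 149]
85 ......#############........ [148 147 119 124 166 177 169 147 148]
86 ......#############........ [148 148 152 128 170 177 166 148 149]
87 ......#############........ [147 147 170 121 172 178 166 150 150]
88 ......#############........ [146 147 170 130 170 178 167 149 150]
89 ......#############........ [146 147 167 157 168 177 165 149 149]
90 ......#############........ [145 147 152 156 168 173 162 150 139]
91 ..........########......... [137 137 138 145 157 154 152 138  93]
92 ........................... [123 122 119 128 131 106 106 105 109]
93 ........................... [172 168 148 147 170 162 163 159 155]
94 ........................... [168 159 152 153 173 167 174 174 175]
95 ........................... [176 155 155 156 176 176 176 176 177]
96 ........................... [178 159 159 159 178 178 178 178 179]
```

Request:
play_rows(commands=[[0, 0.9, 3, 0, 0, 0], [0, 0.95, 3, 0, 0, 0], [0, 0, 3, 0, 0, 0], [0, 0, 3, 0, 0, 0], [0, 0, 2, 0, 0, 0]], grip=0.45)

```text
time: 11.37
tool_pos: [0.5634, -0.2915, 0.1784]
tcp_rot: [-2.372, -2.054, 0.002]
wrist_force: [-0.3, 0.2, -1.1]
width: 0.549
grip_force: 0.0
```

Request:
play_rows(commands=[[0, 0, 2, 0, 0, 0], [0, 0, 0, 0, 0, 0], [0, 0, 0, 0, 0, 0]])

```text
time: 11.62
tool_pos: [0.5636, -0.2923, 0.1606]
tcp_rot: [-2.373, -2.054, 0.002]
wrist_force: [0.4, -0.4, 0.8]
width: 0.548
grip_force: 0.0
```

```bash
python3 - <<'E'
from h import *
c,im=snap('wrist','w6.png'); s=sensors.read_state(); print(s['tool_pos'],s['tcp_rot'],s['width'])
np.savez('w6.npz',**{k:c[k] for k in('mtx','R','t')}); print(proj(c,[.564,-.2925,.082]))
E
```

```text
[ 0.56477196 -0.29327118  0.16257786] [2.37585055e+00 2.05540367e+00 2.59395439e-04] 0.5458484971213086
[317.00386824 210.00058512]
```

View pics/w6.png

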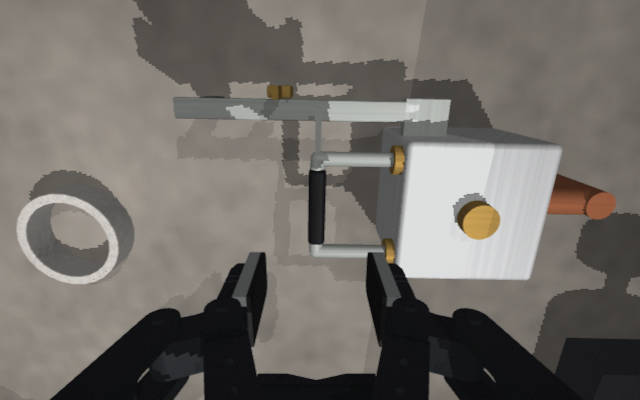

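The sleeve (column 317) is centred between the fingers (250 and 383). Descending and gripping.

Request:
play_rows(commands=[[0, 0, 3, 0, 0, 0], [0, 0, 3, 0, 0, 0], [0, 0, 2.5, 0, 0, 0], [0, 0, 2, 0, 0, 0], [0, 0, 0, 0, 0, 0]])

```text
time: 12.08
tool_pos: [0.5626, -0.2928, 0.0544]
tcp_rot: [-2.373, -2.051, 0.002]
wrist_force: [-0.6, 1.4, 0.2]
width: 0.551
grip_force: 0.0
```

Request:
play_rows(commands=[[0, 0, 0, 0, 0, 0], [0, 0, 0, 0, 0, 0], [0, 0, 0, 0, 0, 0], [0, 0, 0, 0, 0, 0], [0, 0, 0, 0, 0, 0]], grip=1, force=80)

```text
time: 12.5
tool_pos: [0.5633, -0.2948, 0.0602]
tcp_rot: [-2.378, -2.052, 0.002]
wrist_force: [-8.4, 0.9, 7.7]
width: 0.126
grip_force: 79.4
```

Request:
play_rows(commands=[[0, 0, 0, 0, 0, 0], [0, 0, 0, 0, 0, 0], [0, 0, 0, 0, 0, 0]])

```text
time: 12.75
tool_pos: [0.5633, -0.2948, 0.0602]
tcp_rot: [-2.378, -2.052, 0.002]
wrist_force: [-8.3, 1.6, 7.2]
width: 0.123
grip_force: 79.4
```

```bash
cat > mk.py <<'E'
from h import *
import sys
c,im=snap('wrist',sys.argv[1]); s=sensors.read_state(); print(s['tool_pos'],s['wrist_force'],s['width'])
y=-.142; P=np.array(s['tool_pos']); ex=np.array([np.cos(y),np.sin(y),0]);ey=np.array([-ex[1],ex[0],0])
h=cv2.cvtColor(im,cv2.COLOR_RGB2HSV); m=((h[...,1]>130)&(h[...,2]>50)&(h[...,0]<35)).astype(np.uint8); m[200:]=0
n,_,st,ce=cv2.connectedComponentsWithStats(m)
for i in range(1,n):
    if st[i,4]>30:
        print(st[i],ce[i].round(1))
        X=onz(c,*ce[i],.08)-P; print('  valve-frame offset from TCP',X@ex,X@ey)
k=P.copy();k[2]=.075;print('pointer tip px expected',proj(c,k+.069*ey),'mark px level',proj(c,np.append((k+.078*ey)[:2],.089)))
np.savez('last.npz',**{k:c[k] for k in('mtx','R','t')})
E
python3 mk.py w7.png; python3 -c "
import cv2;a=cv2.imread('pics/w7.png');cv2.imwrite('pics/c7.png',cv2.resize(a[0:150,200:400],(800,600),interpolation=cv2.INTER_CUBIC))"
```

```text
[ 0.56328999 -0.29480319  0.06015829] [-8.54072386  1.50307757  8.37937563] 0.12120833366615016
[ 229   79   47   25 1003] [251.1  90.1]
  valve-frame offset from TCP -0.02204567286997288 0.08126060602475597
[438 182  32  18 427] [454.6 190.4]
  valve-frame offset from TCP 0.05286161022540481 0.044597820500656055
pointer tip px expected [315.14669922 124.22663019] mark px level [314.80835893 100.81750517]
```

View pics/c7.png

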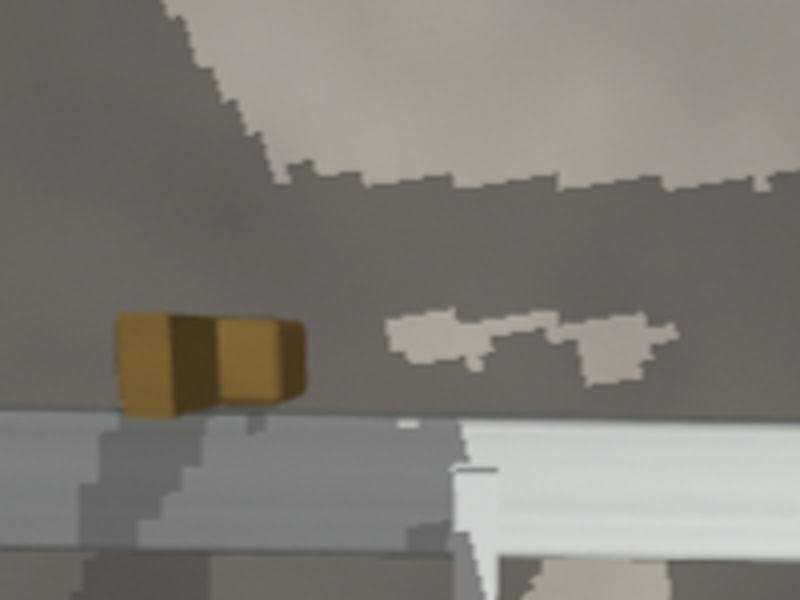

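The fin's top face spans px 229.5–242.5 at row ~91, and the pointer tip is at about (319,117). Now working out the pull distance.

```bash
python3 - <<'E'
from h import *
c=dict(np.load('last.npz')); s=sensors.read_state(); P=np.array(s['tool_pos'])
for y in(-.142,):
    ex=np.array([np.cos(y),np.sin(y),0]);ey=np.array([-ex[1],ex[0],0])
    f=onz(c,236,91,.089)-P; 
    for z in(.074,.076): p=onz(c,319,117,z)-P; print(z,f@ex,f@ey,p@ex,p@ey,(f-p)@ex)
print(Ro.from_rotvec(s['tcp_rot']).as_matrix().round(3))
E
```

```text
0.074 -0.025254338961834467 0.08115056603740159 0.0014422115365959037 0.07152123132715538 -0.026696550498430373
0.076 -0.025254338961834467 0.08115056603740159 0.0014292446497471724 0.07170284431057787 -0.02668358361158164
[[ 0.146  0.989 -0.001]
 [ 0.989 -0.146 -0.   ]
 [-0.001 -0.001 -1.   ]]
```

Request:
play_rows(commands=[[0, -0.5, 0, 0, 0, 0], [0, -0.6, 0, 0, 0, 0], [0, -0.6, 0, 0, 0, 0], [0, -0.6, 0, 0, 0, 0], [0, -0.4, 0, 0, 0, 0]])

```text
time: 13.22
tool_pos: [0.5415, -0.2913, 0.0602]
tcp_rot: [2.373, 2.047, 0.008]
wrist_force: [8.3, 1.5, -0.9]
width: 0.119
grip_force: 78.7
```

Request:
play_rows(commands=[[0, 0, 0, 0, 0, 0], [0, 0, 0, 0, 0, 0], [0, 0, 0, 0, 0, 0]])

```text
time: 13.47
tool_pos: [0.5415, -0.2913, 0.0602]
tcp_rot: [2.373, 2.047, 0.008]
wrist_force: [7.6, 1.1, -0.1]
width: 0.12
grip_force: 78.8
```

```bash
python3 mk.py w8.png; python3 - <<'E'
from h import *
a=np.array([.56329,-.2948]);s=sensors.read_state(); d=s['tool_pos'][:2]-a; print('pulled',d@[-np.cos(.142),np.sin(.142)])
g=cv2.cvtColor(cv2.imread('pics/w8.png'),cv2.COLOR_BGR2GRAY)
for r in range(84,100,4): print(r,g[r,290:350:2])
for r in range(106,136,3): print(r,g[r,290:350:2])
E
```

```text
[ 0.54155178 -0.2913206   0.06023084] [ 6.29886615  2.27910433 -0.26551602] 0.1223805965209251
[287  80  41  25 894] [306.9  90.9]
  valve-frame offset from TCP -0.0029998029739197168 0.0809250320603244
[489 182  39  18 494] [509.7 190.4]
  valve-frame offset from TCP 0.07397530945496571 0.044286183022525336
pointer tip px expected [315.67848527 124.29747206] mark px level [315.86341631 100.93508972]
pulled 0.0220118396363944
84 [101 101 101  99 100 141 157 158 157 157 157 162 167 166 166 164 164 164
 153 102 102 152 133 104 136 165 166 167 166 167]
88 [128 157 159  83  82 141 161 160 161 160 161 163 167 167 168 167 167 165
 153  99 104 104 105 105 105 105 138 168 168 168]
92 [122 155 150 121 100 143 160 160 160 160 160 163 167 168 170 168 167 167
 156 100 104 104 104 105 104 137 166 167 167 168]
96 [ 81 113 140 139 142 153 157 158 157 157 158 150 164 167 169 169 169 169
 155  98 105 104 105 104 104 105 104 104 105 137]
106 [104 105 104 104 141 174 174 104 116 127 127 127 184 181 168 168 178 190
 190 189 189 187 187 187 185 185 186 185 183 183]
109 [101 101 100 101 101 172 159 135 11
[... 403 characters left out ...]
209 209 200 187
 205 205 205 204 205 204 206 206 205 205 205 206]
121 [104 105 105 104 105 116 128 127 127 128 127 127 180 209 210 209 210 209
 202 203 203 203 203 203 203 204 203 203 203 203]
124 [103 103 106 125 124 125 125 125 125 125 126 125 186 209 210 210 210 209
 201 200 202 201 201 201 202 203 202 201 201 202]
127 [104 104 115 126 126 125 126 126 126 121 126 126 187 210 210 210 211 210
 200 201 201 200 201 200 201 201 200 201 201 201]
130 [109 110 126 126 126 104 105 104 104 104 127 127 177 210 211 211 210 209
 204 203 204 204 204 204 204 205 206 205 206 206]
133 [125 124 125 124 125 104 103 103 104 103 120 104 183 210 210 210 211 208
 201 201 201 201 201 202 201 202 203 203 203 204]
```

```bash
python3 - <<'E'
from h import *
for f,a,b in(('w7.png',224,284),('w8.png',282,334)):
    im=cv2.imread('pics/'+f)
    for r in(84,88,92,96): print(f,r,a,' '.join(f'{p[2]}' for p in im[r,a:b]))
    h=cv2.cvtColor(im,cv2.COLOR_BGR2HSV)[76:108,a:b]
    for q in h[::2]: print(''.join('#' if p[1]>110 and p[2]>140 else '+' if p[1]>110 and p[2]>100 else 'o' if p[1]>110 else '.' for p in q))
E
```

```text
w7.png 84 224 105 105 104 105 102 107 118 119 119 118 118 118 119 119 118 118 117 112 91 69 70 71 70 70 69 70 69 69 70 71 102 130 129 129 128 128 129 128 129 127 128 127 128 124 114 97 81 73 73 73 72 73 88 103 103 104 104 104 105 104
w7.png 88 224 102 104 103 103 98 103 117 121 120 120 120 120 120 121 120 120 121 120 102 70 71 70 70 71 70 71 72 72 70 72 100 124 126 125 127 126 126 126 126 126 125 127 125 125 115 99 83 73 72 73 73 71 87 103 104 104 104 104 104 105
w7.png 92 224 103 102 103 103 98 101 115 118 119 118 119 119 119 119 119 118 119 118 104 79 70 69 71 70 70 71 70 70 70 71 89 114 122 122 123 124 125 125 125 125 124 125 125 124 116 102 85 71 73 72 71 70 87 103 105 104 105 105 105 105
w7.png 96 224 104 105 104 103 104 106 112 116 117 116 117 116 117 117 117 117 116 117 107 83 69 69 69 69 69 68 69 69 69 70 82 105 119 120 121 120 121 122 122 123 124 123 123 124 117 105 88 72 72 71 73 72 84 101 105 104 105 106 105 105
............................................................
......++....................................................
......++++++++++++oooooooooooo+++++++++++
[... 1846 characters left out ...]
...........
.....##+++++++++++############################......
.....##+++++++++++############################......
.....###++++++++++############################......
.....+########++o+############################......
.....+++######++++############################......
.....+++#######+++############################......
.....++++#####################################......
.....+++oo+###################################......
.....++++o+###################################......
......oooo+##################################.......
..................############+.....................
..................############......................
....................................................
```

```bash
python3 - <<'E'
from h import *
c=dict(np.load('last.npz')); y=-.142; ex=np.array([np.cos(y),np.sin(y),0])
print((onz(c,306.3,91,.089)-onz(c,319.5,118,.0755))@ex, ray(c,0,0)[0], np.array(c['R'])[2])
E
```

```text
-0.004462035658316411 [ 0.55243227 -0.20868545  0.20272016] [-0.03880754 -0.31904346 -0.94694522]
```

Request:
play_rows(commands=[[0, -0.23, 0, 0, 0, 0], [0, -0.23, 0, 0, 0, 0], [0, 0, 0, 0, 0, 0], [0, 0, 0, 0, 0, 0], [0, 0, 0, 0, 0, 0]])

```text
time: 13.93
tool_pos: [0.5373, -0.2906, 0.0602]
tcp_rot: [2.373, 2.047, 0.008]
wrist_force: [7.9, 1.7, -0.4]
width: 0.121
grip_force: 78.8
```

```bash
python3 mk.py w9.png|head -1; python3 - <<'E'
from h import *
a=np.array([.56329,-.2948]);s=sensors.read_state(); d=s['tool_pos'][:2]-a; print('pulled',d@[-np.cos(.142),np.sin(.142)],s['grip_force'])
im=cv2.imread('pics/w9.png'); h=cv2.cvtColor(im,cv2.COLOR_BGR2HSV)[76:108:2,295:350]
for q in h: print(''.join('#' if p[1]>110 and p[2]>140 else '+' if p[1]>110 and p[2]>100 else 'o' if p[1]>110 else '.' for p in q))
for r in(88,104,118,122,126):print(r,im[r,300:340,2])
E
```

```text
[ 0.53729484 -0.2905993   0.06023384] [ 7.22641043  1.87113396 -0.38615842] 0.11828893494382922
pulled 0.02632801572734543 78.79409551620483
.......................................................
.......................................................
......++++++++++++##############.......................
...+++++++++++++++##########################...........
...+##++++++++++++##########################...........
...+##++++++++++++##########################...........
...+########+++o+o##########################...........
...+#########++++o##########################...........
...+#########+++++##########################...........
...+########################################...........
...+########################################...........
...+########################################...........
....########################################...........
..................#############........................
..................############.........................
.......................................................
88 [190 172 168 194 197 197 167 117 111 102 100 101  98 153 199 199 199 199
 199 200 199 200 200 199 200 202 206 208 207 207 206 206 205 205 206 204
 203 195 164 124]
104 [116 115 115 105  91  92  90  90  90  89  89  88 101 155 192 192 193 193
 194 195 194 194 193 192 194 162 106 103  95  96  96  95 103 113 113 112
 110 107 106 109]
118 [105 106 106 106 106 105 106 106 105 105 117 128 127 135 177 208 208 208
 209 209 209 209 209 200 187 192 203 203 203 203 203 202 203 203 202 203
 203 203 203 203]
122 [104 104 103 103 104 104 103 105 104 104 115 126 125 164 202 209 209 209
 209 209 209 208 209 209 209 204 199 200 199 199 200 199 201 199 200 201
 201 201 202 201]
126 [102 102 102 102 101 112 124 123 124 124 123 123 124 134 178 209 209 209
 209 210 210 209 209 210 208 202 197 196 196 197 196 197 196 196 196 196
 197 197 197 197]
```

The fin (columns 313–325) and the pointer (314–325) now coincide, and the camera is almost straight above them, so the pointer is level with the mark. Handing in.

```bash
python3 -c "
from h import *
print(order.finish_job())"
```

```text
the job is handed in; nothing more can be done
None
```

I hung the basket on both prongs and let go of it. The valve handle is held 26 mm out with its pointer level with the brass marker; I handed the job in at about 14 s and was given no verdict.

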